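# Front the soap bars and secure the row

### The arm

A 6-joint arm with a two-finger parallel gripper is mounted at the origin on a cart in front of the work surface, level with it; the furniture and walls round the work are solid. World frame = base frame: x ahead of the robot, y to its left, z up, the work surface at z = 0. Lengths are in m, angles in degrees, forces in N, time in s.
With the tool pointing down it reaches from about 0.225 to 0.875 m from the base axis. Payload 3.4 kg.
Tool frame: the origin (TCP) lies midway between the tips of the shut fingers; the grasp point (between the pads) lies grip_depth behind it (grip_depth is the distance from the TCP to the grasp point, in m); z points along the fingers, y is the line along which they close (so a half turn about z gives the same grasp; the last joint's range is limited). The gripper opens to 85 mm and grips with 20 to 120 N. Pads are 22 mm wide; open, the fingers measure 114 mm over their backs; the gripper's body (76 mm by 85 mm) begins 54 mm behind the grasp point. The pads swing forward as they close: fully open they stand 13 mm farther back than shut.
Start: joints at [-80.329, 15.808, 86.224, -0, 77.962, -6.933], TCP at [0.164, -0.551, 0.231] pointing down, gripper open.
Joint ranges: [-165.64, 165.64], [-43.16, 119.46], [12.63, 154.43], [-67.54, 247.53], [6.08, 155.33], [-154.97, 154.97]. Speed limits (degrees/s): [147.25, 147.25, 180, 180, 180, 180].

### API

Orientations are given as a 3x3 rotation matrix whose columns are the frame's x, y, z axes.
In Python, from rig import * gives the robot as it stands.
- The arm moves only by the tool servo_tool, never from a script. Its argument "steps" is a list of rows, each an object with "delta_pos": the shift along the world's x, y, z in units of 4 cm (1.0 is 4 cm), a list of three; "rotation": the turn, a rotation vector about the world's x, y, z in units of 0.08 rad (1.0 is 0.08 rad), a list of three. In form: [{"delta_pos": [dx, dy, dz], "rotation": [ax, ay, az]}, ...]. A call has 1 to 20 rows; each row shifts and turns the commanded pose from where the row before left it; what a row does not reach is not made up. A row lasts 1/12 s, in which the tool goes at most 41.7 mm and 7.16 degrees, less where a joint would pass 70% of its speed; a pose out of reach is approached as far as the arm can. A call with a number of a shift or a turn outside -1 to 1 is refused whole. A call with a gripper value outside its range is refused whole. "claw" is the opening, from 0 (shut) to 1 (fully open), set as the call begins (left out, the last holds). The fingers move at their own pace and stop on an object; "squeeze" is the grip in N (left out, the last holds). Time passes only in rows, so rows that do not move let the fingers close. It gives the time, the measured TCP pose, the force, the opening and the grip force at its end, in the units of the state.
- read_state(): the state, without advancing time (a new reading comes with each control period).
- camera(name): name is "scene" or "side" or "wrist"; returns a dict with "pixels" (420x560x3 uint8, red, green, blue), "range_z" (420x560 float32, m along the optical axis (not along the pixel's ray), 0 where there is no reading), "fx", "fy", "cx", "cy" (pixels), "xyz" and "rotation" of the camera in the world; the wrist camera has in their place "tool_from_camera" (4x4, takes a point from camera to tool coordinates, whose origin is the TCP and whose axes are the flange's). Camera axes: x right, y down, z forward; pixel columns grow to the right and rows downward; lengths in m; the calibration is good to about 2 mm. A picture is of the moment at which its call begins: read the wrist's pose just before it.
- hand_in(): hands the job in; it is judged then, once.
The state is a dict: "time": time; "joint_pos": joint angles; "qvel": joint speeds; "tau": joint torques, N m; "position": TCP position; "ee_rot": TCP orientation; "ft_force": force on the tool from outside, world axes, zero at the start; "moment": the same for the moment, N m; "opening": opening from 0.0 (shut) to 1.0 (fully open); "gripper_force": force on a finger pad.
Only numpy, scipy, OpenCV 4.12 (cv2) and the standard library are available. Lean on these libraries where they do the work, as an engineer would, in place of code of your own. Each camera call takes 0.05 s, during which the arm holds its last target. There are 200 camera calls.

### The job

Bring the row of five soap bars in the wooden counter tray to the front: with the fingertips, push the whole row along the channel as one train, from behind the rear bar only, until it is tight against the dark end stop. Then push the brass turn-button by its black knob all the way round until it stands square across the channel behind the rear bar, so that the row cannot slide back when the tray is carried. Only push: do not lift or tip the bars or the tray, do not shove the loose tray along the table, and leave the things round it where they stand.

Things in the scene. Friction and masses are not known exactly. Their poses are not given: they have to be found in the camera images.
- tray: Loose pale-wood tray on rubber feet, 390 x 108 mm, 1.5 kg; slides if shoved with over about 15 N. Origin: centre of its underside; x along the channel to the end stop, z up. Channel floor 14 mm up, open at the rear (x = -195 mm). Side rails 14 mm wide, tops 24 mm up, inner faces at y = -40 and +40 mm. Dark wooden end stop, top 40 mm up, inner face at x = +181 mm. The row slides at 3 to 4 N.
- end_stop (a point): Middle of the inner face of the dark end stop, at channel floor height.
- entry (a point): Middle of the open rear end of the channel, at channel floor height.
- pivot (a point): Pivot of the brass turn-button, on top of the y = -47 mm rail at x = -89 mm of the tray, 24 mm above the table. It moves with the tray.
- knob (a point): Middle of the upright round black knob on the turn-button's free end: 12 mm in diameter, 20 mm high, from 31 to 51 mm above the table, on a circle of 44 mm radius round the pivot. The bar below it is 12 mm wide, 25 to 31 mm above the table.
- turn_button (a joint): Angle (rad). 0: bar along its rail, knob towards the open rear end (tray -x). Negative (to -0.7): swung outwards. Grows as the knob swings in over the channel; stops at 1.571, square across it (knob 44 mm along tray +y from the pivot). Stays where left; about 1 N at the knob turns it. Passes 4 mm behind the rear soap bar if the row is home, else strikes the soap.
- soap_1: Front wrapped soap bar (nearest the end stop), lying flat across the channel: 52 mm along it, 78 mm across, 26 mm high, 0.11 kg, cream sides and green top. Origin: centre of its underside. The five bars lie all but touching, 40 to 80 mm short of the end stop; with the row home their centres are at x = +155, +103, +51, -1 and -53 mm of the tray.
- soap_2: Second soap bar from the end stop, cream all over, same size.
- soap_3: Third soap bar from the end stop, green top, same size.
- soap_4: Fourth soap bar from the end stop, cream all over, same size.
- soap_5: Rear soap bar, green top, same size; the one to push, from behind. Its top is 40 mm above the table.
- glass_candle_1: Bystander: painted glass candle, 66 mm in diameter, 101 mm high. Origin: centre of its underside.
- cream_mug: Bystander: cream mug, 78 mm in diameter, 84 mm high. Origin: centre of its underside.
- red_tin: Bystander: red candle tin with a white rim, 64 mm in diameter, 45 mm high. Origin: centre of its underside.
- glass_dish: Bystander: small round glass dish with a butterfly, 93 mm in diameter, 20 mm high. Origin: centre of its underside.

How it is judged:
By the outcome, as a careful person would: the job done as asked, in the order asked, and still so for the second after the job is handed in, with the robot touching nothing.
It also fails if it takes over 61 s, if anything falls off the work surface, if the arm or the gripper's body presses on something with over 40 N, if the wrist force passes 120 N, or if a joint passes its speed limit or range.

## Working session

There is one attempt and no reset: what is moved stays moved. The work goes in short steps, Python scripts to look and compute and a tool call to move; the robot and the scene stay as the last step left them, time stands still between calls to the robot, and variables do not carry over. Pictures are saved under pics/ and viewed, at most 10 in all, crops included, and the job is handed in when it is done.

Besides the shell and the picture viewer there is one more tool, called after "Emit:" as a command line: name --argument value ..., lists and objects as JSON in quotes. servo_tool: Moves the arm, as the interface text tells. Its arguments: {"type":"object","properties":{"steps":{"type":"array"},"claw":{"type":"number"},"squeeze":{"type":"number"}},"required":["steps"]}

```bash
mkdir -p pics; cat > h.py <<'E'
from rig import *
import numpy as np, cv2
def snap(n,f):
    c=camera(n); cv2.imwrite(f'pics/{f}.png',c['pixels'][:,:,::-1]); np.savez(f'pics/{f}.npz',**c); return c
def pts(c):
    v,u=np.mgrid[0:420,0:560]; z=c['range_z']
    P=np.stack([(u-c['cx'])/c['fx']*z,(v-c['cy'])/c['fy']*z,z],-1)
    return P@np.array(c['rotation']).T+np.array(c['xyz'])
def load(f): return dict(np.load(f'pics/{f}.npz'))
E
python3 - <<'E'
from h import *
s=read_state();print(s['time'],s['position'],s['ee_rot'],s['ft_force'])
a=snap('scene','s0');b=snap('side','d0')
print(a['xyz'],b['xyz'])
cv2.imwrite('pics/both.png',np.hstack([cv2.resize(x['pixels'][:,:,::-1],(400,300)) for x in(a,b)]))
E
```

```text
0.0 [ 0.16418071 -0.55049983  0.23042853] [[ 9.58309045e-01  2.85733548e-01 -3.37891968e-04]
 [ 2.85733678e-01 -9.58307309e-01  1.83473324e-03]
 [ 2.00440496e-04 -1.85478857e-03 -9.99998260e-01]] [ 0.4692019   0.63738856 -0.32460947]
[0.03192125 0.91517971 0.67416449] [0.33569385 0.56791607 0.66660801]
```

View pics/s0.png

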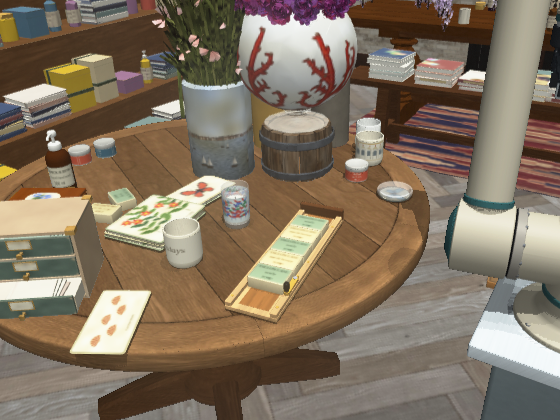

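View pics/d0.png

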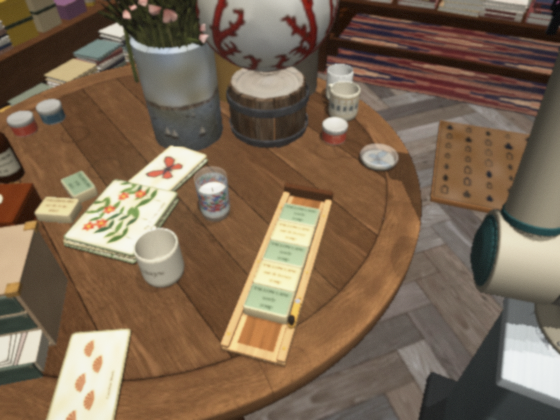

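The tray runs away from the cameras: the end stop is at about (305,193) in the side view, the open rear end at (255,345), and the knob at (292,320). I'll enlarge it and measure.

```bash
python3 - <<'E'
from h import *
a=load('s0');b=load('d0')
c=b['pixels'][180:365,215:345,::-1]; e=a['pixels'][195:325,220:350,::-1]
cv2.imwrite('pics/crop.png',np.hstack([cv2.resize(c,(416,592),interpolation=2),np.pad(cv2.resize(e,(384,384),interpolation=2),((0,208),(0,0),(0,0)))]))
for n,d,pl in(('side',b,[(305,193),(255,345),(230,342),(278,353),(292,320),(270,300),(298,215),(262,336),(160,280),(212,205)]),('scene',a,[(319,211),(254,310),(288,286),(272,276),(302,225)])):
    P=pts(d)
    for u,v in pl: print(n,u,v,P[v,u].round(4))
P=pts(b); 
# tray: high points cluster
m=(P[...,2]>.019)&(P[...,2]<.06)
u0=np.zeros_like(m);u0[180:365,222:338]=1;m&=u0
Q=P[m];print(len(Q)); 
r=cv2.minAreaRect(Q[:,:2].astype(np.float32)*1000);print(r,cv2.boxPoints(r))
print(np.histogram(Q[:,2],np.arange(.018,.062,.003)))
E
```

```text
side 305 193 [ 0.5771 -0.0821  0.0281]
side 255 345 [0.5214 0.2739 0.0137]
side 230 342 [0.5596 0.2876 0.0182]
side 278 353 [0.4788 0.2767 0.0257]
side 292 320 [0.4761 0.2276 0.05  ]
side 270 300 [0.5265 0.2037 0.0429]
side 298 215 [ 0.5609 -0.0027  0.0406]
side 262 336 [0.5175 0.2556 0.0152]
side 160 280 [0.7314 0.2365 0.027 ]
side 212 205 [0.7287 0.0517 0.0523]
scene 319 211 [ 0.5755 -0.0821  0.0257]
scene 254 310 [0.5139 0.2824 0.0121]
scene 288 286 [0.4718 0.228  0.0477]
scene 272 276 [0.5203 0.2088 0.0407]
scene 302 225 [0.5647 0.0168 0.0419]
8088
((598.71728515625, 106.13943481445312), (215.00164794921875, 391.8514709472656), 8.229823112487793) [[ 464.27792  284.65936]
 [ 520.36914 -103.15674]
 [ 733.1566   -72.38049]
 [ 677.0654   315.4356 ]]
(array([ 124,  853, 1458,  184,  248,  159,  627, 3870,  477,   14,   34,
         22,    9,    9]), array([0.018, 0.021, 0.024, 0.027, 0.03 , 0.033, 0.036, 0.039, 0.042,
       0.045, 0.048, 0.051, 0.054, 0.057, 0.06 ]))
```

View pics/crop.png

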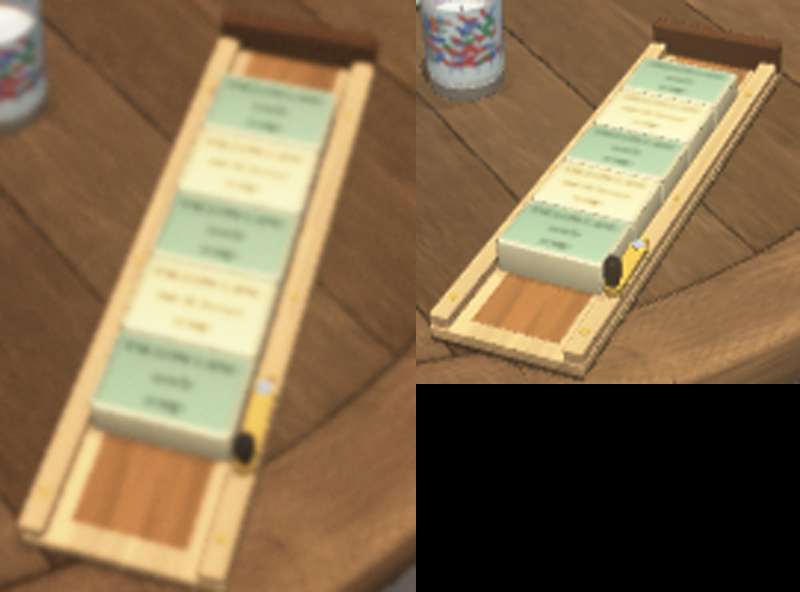

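The crop shows five bars, a gap to the stop, and the turn-button lying on the right-hand rail with its knob towards the rear. Next I fit the tray pose.

```bash
python3 - <<'E'
from h import *
for n in('s0','d0'):
    d=load(n);P=pts(d)
    m=((P[...,2]>.018)&(P[...,2]<.06)&(P[...,0]<.645)&(P[...,0]>.42)&(P[...,1]<.32)&(P[...,1]>-.14)).astype(np.uint8)
    k,l,st,_=cv2.connectedComponentsWithStats(m);i=1+st[1:,4].argmax();m=l==i
    Q=P[m]; r=cv2.minAreaRect(Q[:,:2].astype(np.float32)*1000);print(n,r)
    px=d['pixels'].astype(int)
    s=m&(Q is not None)
    # soap tops
    t=m&(abs(P[...,2]-.0405)<.003)&(px[...,1]>130)
    r2=cv2.minAreaRect(P[t][:,:2].astype(np.float32)*1000);print('soaptops',t.sum(),r2,cv2.boxPoints(r2).round())
    kb=m&(px.sum(-1)<200)&(P[...,1]>.15)
    print('knob',kb.sum(),np.median(P[kb],0),P[kb].min(0),P[kb].max(0))
    st=(P[...,2]>.033)&(P[...,2]<.046)&(P[...,1]<-.06)&m
    r3=cv2.minAreaRect(P[st][:,:2].astype(np.float32)*1000);print('stop',r3,cv2.boxPoints(r3).round())
    # tray frame estimate
    box=cv2.boxPoints(r)/1000;c=box.mean(0);e=[box[1]-box[0],box[2]-box[1]];e=max(e,key=np.linalg.norm);ex=e/np.linalg.norm(e);ex*=-np.sign(ex[1]);ey=np.array([-ex[1],ex[0]])
    print('c',c,'ex',ex,'ang',np.degrees(np.arctan2(ex[1],ex[0])))
    for nm,pp in(('knob',np.median(P[kb],0)[:2]),):print(nm,(pp-c)@ex,(pp-c)@ey)
    q=(P[t][:,:2]-c);print('soap x',np.percentile(q@ex,[0.5,99.5]),'y',np.percentile(q@ey,[.5,99.5]))
E
```

```text
s0 ((544.7133178710938, 98.27494812011719), (110.12974548339844, 394.9203186035156), 8.196269035339355)
soaptops 2461 ((544.51416015625, 99.36335754394531), (79.28324127197266, 264.8648681640625), 8.033987998962402) [[487. 225.]
 [524. -37.]
 [602. -26.]
 [565. 236.]]
knob 43 [0.47659362 0.22778933 0.04553842] [0.47178994 0.22233819 0.03228082] [0.48092381 0.232033   0.05510807]
stop ((571.23681640625, -85.70834350585938), (107.98843383789062, 23.046741485595703), 9.264514923095703) [[ 516.  -83.]
 [ 520. -106.]
 [ 626.  -88.]
 [ 623.  -66.]]
c [0.5447133  0.09827495] ex [ 0.14256445 -0.98978555] ang -81.803734
knob -0.13790291266172527 -0.048959745959055376
soap x [-0.13123377  0.12837439] y [-0.03875528  0.03828046]
d0 ((545.9500732421875, 98.452880859375), (108.3670883178711, 391.830078125), 8.145238876342773)
soaptops 4587 ((546.1845092773438, 97.164794921875), (77.96868133544922, 264.1946105957031), 8.227048873901367) [[489. 222.]
 [527. -39.]
 [604. -28.]
 [566. 233.]]
knob 39 [0.47857566 0.22732673 0.04886693] [0.47484425 0.22166743 0.03611671] [0.48299134 0.22981452 0.05294041]
stop ((572.1235961914062, -86.45661163330078), (106.58146667480469, 17.56329917907715), 8.897878646850586) [[ 518.  -86.]
 [ 521. -103.]
 [ 626.  -87.]
 [ 623.  -70.]]
c [0.54595006 0.09845288] ex [ 0.1416828 -0.9899121] ang -81.85477
knob -0.137119573191868 -0.04843552040949858
soap x [-0.12920386  0.12887843] y [-0.03842184  0.03799343]
```

```bash
python3 - <<'E'
from h import *
a=np.array([.164,-.5505]);b=np.array([.521,.2666]);e=(b-a);L=np.linalg.norm(e);e/=L
for n in('s0','d0'):
    P=pts(load(n));z=load(n)['range_z']>0
    for lo,hi in((.1,.2),(.2,.9)):
        m=z&(P[...,2]>lo)&(P[...,2]<hi)&(abs(P[...,0])<1.2)&(P[...,1]>-1)&(P[...,1]<.8)&(np.hypot(P[...,0],P[...,1])>.2)
        Q=P[m][:,:2]; s=(Q-a)@e; t=(Q-a)@np.array([e[1],-e[0]])
        for k in np.arange(-.2,1.1,.1):
            w=(s>k)&(s<k+.1)&(t>-.05)
            if w.sum()>5: print(n,lo,round(k,1),w.sum(),Q[w][t[w].argmin()].round(3),t[w].min().round(3))
E
```

```text
s0 0.1 0.2 501 [ 0.727 -0.509] 0.499
s0 0.1 0.3 290 [ 0.672 -0.338] 0.381
s0 0.1 0.4 1619 [ 0.673 -0.271] 0.355
s0 0.1 0.5 1427 [ 0.697 -0.233] 0.362
s0 0.1 0.6 1344 [ 0.866 -0.182] 0.496
s0 0.1 0.7 796 [0.71  0.041] 0.263
s0 0.1 1.0 365 [0.872 0.34 ] 0.292
s0 0.2 -0.1 204 [ 0.178 -0.56 ] 0.017
s0 0.2 0.0 476 [ 0.151 -0.489] -0.037
s0 0.2 0.1 325 [ 0.424 -0.481] 0.21
s0 0.2 0.2 99 [ 0.458 -0.417] 0.216
s0 0.2 0.3 478 [ 0.603 -0.318] 0.309
s0 0.2 0.4 3075 [ 0.615 -0.22 ] 0.281
s0 0.2 0.5 6430 [ 0.63  -0.207] 0.29
s0 0.2 0.6 6017 [ 0.77  -0.069] 0.362
s0 0.2 0.7 3321 [ 0.865 -0.059] 0.446
d0 0.1 0.2 167 [ 0.73 -0.51] 0.502
d0 0.1 0.3 148 [ 0.674 -0.338] 0.382
d0 0.1 0.4 1853 [ 0.674 -0.279] 0.359
d0 0.1 0.5 1971 [ 0.701 -0.239] 0.367
d0 0.1 0.6 1707 [ 0.877 -0.171] 0.501
d0 0.1 0.7 1010 [0.713 0.042] 0.266
d0 0.1 1.0 848 [0.87 0.34] 0.29
d0 0.2 -0.1 339 [ 0.168 -0.59 ] 0.02
d0 0.2 0.0 6 [ 0.162 -0.499] -0.022
d0 0.2 0.3 102 [ 0.615 -0.313] 0.318
d0 0.2 0.4 1704 [ 0.625 -0.255] 0.304
d0 0.2 0.5 4737 [ 0.646 -0.216] 0.308
d0 0.2 0.6 5410 [ 0.771 -0.073] 0.365
d0 0.2 0.7 2457 [ 0.868 -0.094] 0.462
```

Emit:
servo_tool --claw 0 --steps '[{"delta_pos": [0.4,0.9,0],"rotation": [0,0,-0.092]},{"delta_pos": [0.4,0.9,0],"rotation": [0,0,-0.092]},{"delta_pos": [0.4,0.9,0],"rotation": [0,0,-0.092]},{"delta_pos": [0.4,0.9,0],"rotation": [0,0,-0.092]},{"delta_pos": [0.4,0.9,0],"rotation": [0,0,-0.092]},{"delta_pos": [0.4,0.9,0],"rotation": [0,0,-0.092]},{"delta_pos": [0.4,0.9,0],"rotation": [0,0,-0.092]},{"delta_pos": [0.4,0.9,0],"rotation": [0,0,-0.092]},{"delta_pos": [0.4,0.9,0],"rotation": [0,0,-0.092]},{"delta_pos": [0.4,0.9,0],"rotation": [0,0,-0.092]},{"delta_pos": [0.4,0.9,0],"rotation": [0,0,-0.092]},{"delta_pos": [0.4,0.9,0],"rotation": [0,0,-0.092]},{"delta_pos": [0.4,0.9,0],"rotation": [0,0,-0.092]},{"delta_pos": [0.4,0.9,0],"rotation": [0,0,-0.092]},{"delta_pos": [0.4,0.9,0],"rotation": [0,0,-0.092]},{"delta_pos": [0.4,0.9,0],"rotation": [0,0,-0.092]},{"delta_pos": [0.4,0.9,0],"rotation": [0,0,-0.092]},{"delta_pos": [0.4,0.9,0],"rotation": [0,0,-0.092]},{"delta_pos": [0.4,0.9,0],"rotation": [0,0,-0.092]},{"delta_pos": [0.4,0.9,0],"rotation": [0,0,-0.092]}]'

```text
time: 1.77
position: [0.4844, 0.171, 0.231]
ee_rot: [[0.99, 0.142, -0.001], [0.142, -0.99, -0.0], [-0.001, 0.0, -1.0]]
ft_force: [0.4, -0.4, 0.9]
opening: -0.004
gripper_force: 0.0
```

Emit:
servo_tool --steps '[{"delta_pos": [0.3,0.8,0],"rotation": [0,0,0]},{"delta_pos": [0.3,0.8,0],"rotation": [0,0,0]},{"delta_pos": [0.3,0.8,0],"rotation": [0,0,0]},{"delta_pos": [0,0,-0.9],"rotation": [0,0,0]},{"delta_pos": [0,0,-0.9],"rotation": [0,0,0]},{"delta_pos": [0,0,-0.9],"rotation": [0,0,0]},{"delta_pos": [0,0,-0.9],"rotation": [0,0,0]},{"delta_pos": [0,0,-0.4],"rotation": [0,0,0]},{"delta_pos": [0,0,0],"rotation": [0,0,0]},{"delta_pos": [0,0,0],"rotation": [0,0,0]}]'

```text
time: 2.6
position: [0.5197, 0.2647, 0.0704]
ee_rot: [[0.99, 0.142, -0.002], [0.142, -0.99, -0.001], [-0.003, 0.001, -1.0]]
ft_force: [-0.1, 0.1, 1.1]
opening: -0.002
gripper_force: 0.0
```

```bash
cat >> h.py <<'E'
C=np.array([.5453,.0983]);EX=np.array([.1422,-.9898]);EY=np.array([.9898,.1422])
def tr(p): q=np.asarray(p)[:2]-C; return np.round([q@EX,q@EY],4)
E
python3 - <<'E'
from h import *
s=read_state();print(s['time'],s['position'],tr(s['position']),s['ft_force'])
b=snap('side','d1');w=snap('wrist','w1')
c=b['pixels'][180:380,205:345,::-1]
cv2.imwrite('pics/v1.png',np.hstack([cv2.resize(c,(350,500),interpolation=2),cv2.resize(w['pixels'][:,:,::-1],(440,330)).copy() if 0 else np.pad(cv2.resize(w['pixels'][:,:,::-1],(440,330)),((0,170),(0,0),(0,0)))]))
E
```

```text
2.6 [0.51972123 0.26473144 0.07040757] [-0.1684 -0.0017] [-0.1411924   0.10653504  1.07335103]
```

View pics/v1.png

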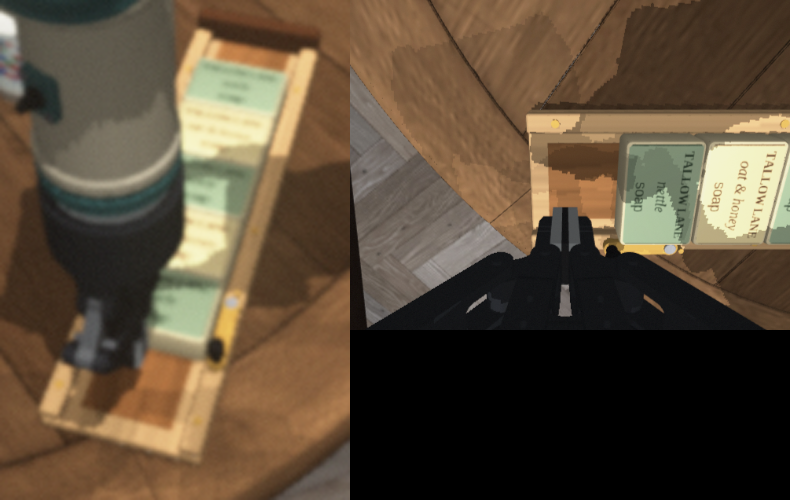

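The fingers hang over the middle of the channel behind the rear bar, with the knob to the right and clear. Now down, then forward slowly.

Emit:
servo_tool --steps '[{"delta_pos": [0.04,0.01,-0.6],"rotation": [0,0,0]},{"delta_pos": [0,0,-0.4],"rotation": [0,0,0]},{"delta_pos": [0,0,-0.2],"rotation": [0,0,0]},{"delta_pos": [0,0,0],"rotation": [0,0,0]},{"delta_pos": [0.014,-0.1,0],"rotation": [0,0,0]},{"delta_pos": [0.014,-0.1,0],"rotation": [0,0,0]},{"delta_pos": [0.014,-0.1,0],"rotation": [0,0,0]},{"delta_pos": [0.007,-0.05,0],"rotation": [0,0,0]},{"delta_pos": [0.007,-0.05,0],"rotation": [0,0,0]},{"delta_pos": [0.007,-0.05,0],"rotation": [0,0,0]},{"delta_pos": [0.007,-0.05,0],"rotation": [0,0,0]},{"delta_pos": [0.007,-0.05,0],"rotation": [0,0,0]},{"delta_pos": [0.007,-0.05,0],"rotation": [0,0,0]}]'

```text
time: 3.78
position: [0.5253, 0.2412, 0.0233]
ee_rot: [[0.99, 0.142, -0.0], [0.142, -0.99, -0.0], [-0.0, 0.0, -1.0]]
ft_force: [0.1, -0.1, 0.3]
opening: -0.0
gripper_force: 0.0
```

Emit:
servo_tool --steps '[{"delta_pos": [0.007,-0.05,0],"rotation": [0,0,0]},{"delta_pos": [0.007,-0.05,0],"rotation": [0,0,0]},{"delta_pos": [0.007,-0.05,0],"rotation": [0,0,0]},{"delta_pos": [0.007,-0.05,0],"rotation": [0,0,0]},{"delta_pos": [0.007,-0.05,0],"rotation": [0,0,0]},{"delta_pos": [0.007,-0.05,0],"rotation": [0,0,0]},{"delta_pos": [0.007,-0.05,0],"rotation": [0,0,0]},{"delta_pos": [0.007,-0.05,0],"rotation": [0,0,0]},{"delta_pos": [0.007,-0.05,0],"rotation": [0,0,0]},{"delta_pos": [0.007,-0.05,0],"rotation": [0,0,0]}]'

```text
time: 4.62
position: [0.5281, 0.2212, 0.0233]
ee_rot: [[0.99, 0.142, -0.0], [0.142, -0.99, -0.0], [-0.0, 0.0, -1.0]]
ft_force: [-0.3, 3.3, 0.1]
opening: -0.002
gripper_force: 1.9
```

```bash
python3 - <<'E'
from h import *
s=read_state();print(s['time'],s['position'],tr(s['position']),s['ft_force'])
E
```

```text
4.6167 [0.52808566 0.22118133 0.02332816] [-0.1241  0.0004] [-0.26405342  3.28730227  0.1390917 ]
```

Emit:
servo_tool --steps '[{"delta_pos": [0.007,-0.05,0],"rotation": [0,0,0]},{"delta_pos": [0.007,-0.05,0],"rotation": [0,0,0]},{"delta_pos": [0.007,-0.05,0],"rotation": [0,0,0]},{"delta_pos": [0.007,-0.05,0],"rotation": [0,0,0]},{"delta_pos": [0.007,-0.05,0],"rotation": [0,0,0]},{"delta_pos": [0.007,-0.05,0],"rotation": [0,0,0]},{"delta_pos": [0.007,-0.05,0],"rotation": [0,0,0]},{"delta_pos": [0.007,-0.05,0],"rotation": [0,0,0]},{"delta_pos": [0.007,-0.05,0],"rotation": [0,0,0]},{"delta_pos": [0.007,-0.05,0],"rotation": [0,0,0]}]'

```text
time: 5.45
position: [0.5309, 0.2011, 0.0233]
ee_rot: [[0.99, 0.142, -0.0], [0.142, -0.99, -0.0], [-0.0, 0.0, -1.0]]
ft_force: [-0.5, 4.0, -1.6]
opening: 0.002
gripper_force: 1.9
```

```bash
cat > gap.py <<'E'
from h import *
s=read_state();print(s['time'],s['position'],tr(s['position']),s['ft_force'])
for n in('scene','side'):
    b=camera(n);P=pts(b);q=P[...,:2]-C;x=q@EX;y=q@EY
    px=b['pixels'].astype(int)
    m=(abs(P[...,2]-.0405)<.003)&(abs(y)<.036)&(x<.176)&(x>0)
    st=(P[...,2]>.036)&(P[...,2]<.046)&(abs(y)<.06)&(x>.16)&(px[...,1]<90)
    print(n,'soap front x',np.percentile(x[m],[97,99,99.7]),'stop',np.percentile(x[st],[1,5,50,99]) if st.sum() else 0)
E
python3 gap.py
```

```text
5.45 [0.5308703  0.20113756 0.02331276] [-0.1038  0.0003] [-0.52657208  3.98505673 -1.56037876]
scene soap front x [0.16160657 0.16513052 0.16814314] stop [0.17682569 0.17787609 0.18413717 1.45892926]
side soap front x [0.16450292 0.1672249  0.16847437] stop [0.17877651 0.17994081 0.18472305 0.48534182]
```

Emit:
servo_tool --steps '[{"delta_pos": [0.006,-0.04,0],"rotation": [0,0,0]},{"delta_pos": [0.006,-0.04,0],"rotation": [0,0,0]},{"delta_pos": [0.006,-0.04,0],"rotation": [0,0,0]},{"delta_pos": [0.006,-0.04,0],"rotation": [0,0,0]},{"delta_pos": [0.006,-0.04,0],"rotation": [0,0,0]},{"delta_pos": [0.003,-0.02,0],"rotation": [0,0,0]}]'

```text
time: 6.05
position: [0.5322, 0.1923, 0.0233]
ee_rot: [[0.99, 0.142, -0.0], [0.142, -0.99, -0.0], [-0.0, 0.0, -1.0]]
ft_force: [-0.9, 4.3, -0.3]
opening: -0.001
gripper_force: 1.9
```

```bash
python3 gap.py
```

```text
6.05 [0.53222066 0.19231495 0.02332892] [-0.0949  0.0004] [-0.86078264  4.34622595 -0.28546533]
scene soap front x [0.16875729 0.17360984 0.1754506 ] stop [0.17794033 0.17944115 0.18533623 0.56218489]
side soap front x [0.17114726 0.17388497 0.17509615] stop [0.1806285  0.18195047 0.18671616 0.51888401]
```

Emit:
servo_tool --steps '[{"delta_pos": [0.002,-0.015,0],"rotation": [0,0,0]},{"delta_pos": [0.002,-0.015,0],"rotation": [0,0,0]},{"delta_pos": [0.002,-0.015,0],"rotation": [0,0,0]}]'

```text
time: 6.4
position: [0.5324, 0.1908, 0.0233]
ee_rot: [[0.99, 0.142, -0.0], [0.142, -0.99, 0.0], [-0.0, -0.0, -1.0]]
ft_force: [-0.0, 3.3, -0.5]
opening: 0.002
gripper_force: 1.9
```

Emit:
servo_tool --steps '[{"delta_pos": [0.002,-0.012,0],"rotation": [0,0,0]},{"delta_pos": [0.002,-0.012,0],"rotation": [0,0,0]}]'

```text
time: 6.57
position: [0.5325, 0.1903, 0.0234]
ee_rot: [[0.99, 0.142, -0.0], [0.142, -0.99, 0.001], [0.0, -0.001, -1.0]]
ft_force: [-0.7, 7.5, -0.6]
opening: -0.003
gripper_force: 3.3
```

Emit:
servo_tool --steps '[{"delta_pos": [0.001,-0.006,0],"rotation": [0,0,0]},{"delta_pos": [0,0,0],"rotation": [0,0,0]}]'

```text
time: 6.73
position: [0.5325, 0.1903, 0.0234]
ee_rot: [[0.99, 0.141, -0.0], [0.141, -0.99, 0.001], [0.0, -0.001, -1.0]]
ft_force: [-1.0, 6.8, -1.0]
opening: -0.002
gripper_force: 3.1
```

```bash
sed -i 's/x<.176)/x<.19)\&(px[...,1]>110)/' gap.py; python3 gap.py
```

```text
6.7333 [0.53252067 0.19026106 0.02335469] [-0.0928  0.0004] [-0.99497167  6.75293196 -1.0060681 ]
scene soap front x [0.17425592 0.17816894 0.18244422] stop [0.17792764 0.17898336 0.18579    0.62905788]
side soap front x [0.17672958 0.180961   0.18279847] stop [0.18058824 0.18219404 0.18741681 0.52515146]
```

Emit:
servo_tool --steps '[{"delta_pos": [0.001,-0.01,0],"rotation": [0,0,0]},{"delta_pos": [0,0,0],"rotation": [0,0,0]}]'

```text
time: 7.0
position: [0.5325, 0.1903, 0.0234]
ee_rot: [[0.99, 0.141, -0.0], [0.141, -0.99, 0.002], [0.0, -0.002, -1.0]]
ft_force: [-0.1, 7.3, 0.1]
opening: -0.002
gripper_force: 3.6
```

Emit:
servo_tool --steps '[{"delta_pos": [0.002,-0.015,0],"rotation": [0,0,0]},{"delta_pos": [0,0,0],"rotation": [0,0,0]}]'

```text
time: 7.17
position: [0.5325, 0.1902, 0.0234]
ee_rot: [[0.99, 0.141, -0.0], [0.141, -0.99, 0.003], [0.0, -0.003, -1.0]]
ft_force: [-2.4, 8.2, -0.1]
opening: 0.003
gripper_force: 4.5
```

The row is home: 8 N no longer moves it, and the rear face is at -79 mm as it must be. Next I back off, lift, and go outside the knob.

Emit:
servo_tool --steps '[{"delta_pos": [-0.036,0.25,0],"rotation": [0,0,0]},{"delta_pos": [-0.036,0.25,0],"rotation": [0,0,0]},{"delta_pos": [-0.036,0.25,0],"rotation": [0,0,0]},{"delta_pos": [0,0,0.8],"rotation": [0,0,0]},{"delta_pos": [0,0,0.85],"rotation": [0,0,0]},{"delta_pos": [0,0,0],"rotation": [0,0,0]},{"delta_pos": [-0.64,0,0],"rotation": [0,0,0]},{"delta_pos": [-0.64,0,0],"rotation": [0,0,0]},{"delta_pos": [-0.64,0,0],"rotation": [0,0,0]},{"delta_pos": [0,0,0],"rotation": [0,0,0]},{"delta_pos": [0,0,0],"rotation": [0,0,0]}]'

```text
time: 8.08
position: [0.4504, 0.2187, 0.0894]
ee_rot: [[0.99, 0.144, 0.0], [0.144, -0.99, -0.001], [-0.0, 0.001, -1.0]]
ft_force: [0.9, 0.0, -0.6]
opening: -0.001
gripper_force: 0.0
```

```bash
python3 - <<'E'
from h import *
s=read_state();print(s['time'],s['position'],tr(s['position']),s['ft_force'])
b=snap('side','d2');w=snap('wrist','w2')
c=b['pixels'][180:380,205:345,::-1]
cv2.imwrite('pics/v2.png',np.hstack([cv2.resize(c,(350,500),interpolation=2),np.pad(cv2.resize(w['pixels'][:,:,::-1],(440,330)),((0,170),(0,0),(0,0)))]))
E
```

```text
8.0833 [0.45035895 0.21866571 0.08938799] [-0.1326 -0.0769] [ 0.87753534  0.00993071 -0.55052231]
```

View pics/v2.png

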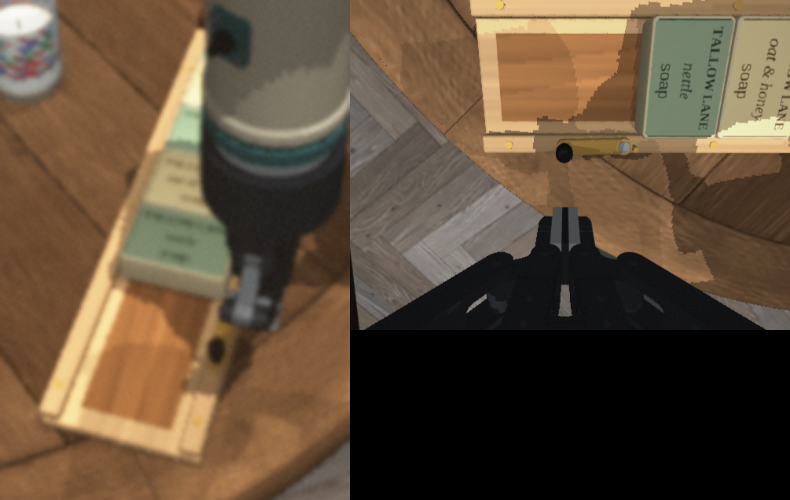

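The row sits tight and the fingers line up with the knob just outside the rail; the knob is swung out by a hair. Now I go down and push it inwards.

Emit:
servo_tool --steps '[{"delta_pos": [0,0,-0.5],"rotation": [0,0,0]},{"delta_pos": [0,0,-0.5],"rotation": [0,0,0]},{"delta_pos": [0,0,-0.3],"rotation": [0,0,0]},{"delta_pos": [0,0,0],"rotation": [0,0,0]},{"delta_pos": [0.05,0.007,0],"rotation": [0,0,0]},{"delta_pos": [0.05,0.007,0],"rotation": [0,0,0]},{"delta_pos": [0.05,0.007,0],"rotation": [0,0,0]},{"delta_pos": [0.05,0.007,0],"rotation": [0,0,0]},{"delta_pos": [0.05,0.007,0],"rotation": [0,0,0]},{"delta_pos": [0.05,0.007,0],"rotation": [0,0,0]},{"delta_pos": [0.051,-0.003,0],"rotation": [0,0,0]},{"delta_pos": [0.051,-0.003,0],"rotation": [0,0,0]},{"delta_pos": [0.051,-0.003,0],"rotation": [0,0,0]},{"delta_pos": [0.051,-0.003,0],"rotation": [0,0,0]}]'

```text
time: 9.35
position: [0.4718, 0.2197, 0.0373]
ee_rot: [[0.99, 0.142, -0.0], [0.142, -0.99, -0.0], [-0.0, 0.0, -1.0]]
ft_force: [-0.7, -0.5, 0.2]
opening: -0.001
gripper_force: 0.4
```

Emit:
servo_tool --steps '[{"delta_pos": [0.051,-0.003,0],"rotation": [0,0,0]},{"delta_pos": [0.051,-0.003,0],"rotation": [0,0,0]},{"delta_pos": [0.051,-0.003,0],"rotation": [0,0,0]},{"delta_pos": [0.051,-0.003,0],"rotation": [0,0,0]},{"delta_pos": [0.051,-0.003,0],"rotation": [0,0,0]},{"delta_pos": [0.051,-0.003,0],"rotation": [0,0,0]}]'

```text
time: 9.85
position: [0.484, 0.2187, 0.0372]
ee_rot: [[0.99, 0.142, -0.001], [0.142, -0.99, -0.001], [-0.001, 0.001, -1.0]]
ft_force: [-1.8, -1.6, 0.7]
opening: -0.0
gripper_force: 0.6
```

Emit:
servo_tool --steps '[{"delta_pos": [0.051,-0.003,0],"rotation": [0,0,0]},{"delta_pos": [0.051,-0.003,0],"rotation": [0,0,0]},{"delta_pos": [0.051,-0.003,0],"rotation": [0,0,0]},{"delta_pos": [0.051,-0.003,0],"rotation": [0,0,0]},{"delta_pos": [0.051,-0.003,0],"rotation": [0,0,0]},{"delta_pos": [0.051,-0.003,0],"rotation": [0,0,0]}]'

```text
time: 10.35
position: [0.4957, 0.2178, 0.0371]
ee_rot: [[0.99, 0.142, -0.002], [0.142, -0.99, -0.001], [-0.002, 0.001, -1.0]]
ft_force: [-3.5, -3.0, -0.0]
opening: -0.001
gripper_force: 1.7
```

```bash
python3 - <<'E'
from h import *
s=read_state();print(s['time'],s['position'],tr(s['position']),s['ft_force'])
w=snap('wrist','w3');b=snap('side','d3')
c=b['pixels'][180:380,205:345,::-1]
cv2.imwrite('pics/v3.png',np.hstack([cv2.resize(c,(350,500),interpolation=2),np.pad(cv2.resize(w['pixels'][:,:,::-1],(440,330)),((0,170),(0,0),(0,0)))]))
E
```

```text
10.35 [0.49573465 0.21782926 0.03713293] [-0.1254 -0.0321] [-3.45063331 -3.01489442 -0.03347581]
```

View pics/v3.png

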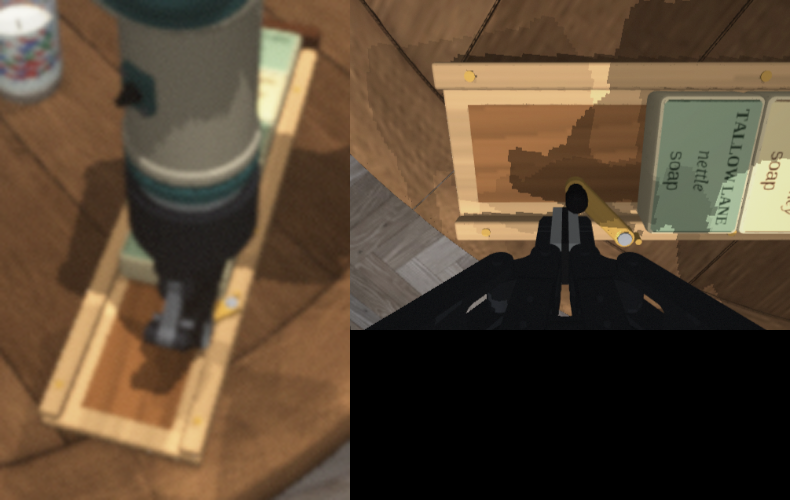

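The knob stands about 45° in. I go round behind it and push it along the channel.

Emit:
servo_tool --steps '[{"delta_pos": [-0.15,-0.02,0],"rotation": [0,0,0]},{"delta_pos": [-0.05,0.33,0],"rotation": [0,0,0]},{"delta_pos": [-0.05,0.34,0],"rotation": [0,0,0]},{"delta_pos": [0,0,0],"rotation": [0,0,0]},{"delta_pos": [0.37,0.05,0],"rotation": [0,0,0]},{"delta_pos": [0.37,0.05,0],"rotation": [0,0,0]},{"delta_pos": [0,0,0],"rotation": [0,0,0]},{"delta_pos": [0,0,0],"rotation": [0,0,0]}]'

```text
time: 11.12
position: [0.5163, 0.2489, 0.0374]
ee_rot: [[0.99, 0.142, 0.001], [0.142, -0.99, 0.0], [0.001, -0.0, -1.0]]
ft_force: [-0.4, -0.3, 0.0]
opening: 0.003
gripper_force: 0.0
```

Emit:
servo_tool --steps '[{"delta_pos": [0.007,-0.05,0],"rotation": [0,0,0]},{"delta_pos": [0.007,-0.05,0],"rotation": [0,0,0]},{"delta_pos": [0.007,-0.05,0],"rotation": [0,0,0]},{"delta_pos": [0.007,-0.05,0],"rotation": [0,0,0]},{"delta_pos": [0.007,-0.05,0],"rotation": [0,0,0]},{"delta_pos": [0.007,-0.05,0],"rotation": [0,0,0]},{"delta_pos": [0.007,-0.05,0],"rotation": [0,0,0]},{"delta_pos": [0.007,-0.05,0],"rotation": [0,0,0]},{"delta_pos": [0.007,-0.05,0],"rotation": [0,0,0]},{"delta_pos": [0.007,-0.05,0],"rotation": [0,0,0]}]'

```text
time: 11.95
position: [0.5202, 0.2291, 0.0379]
ee_rot: [[0.99, 0.142, 0.003], [0.142, -0.99, 0.002], [0.003, -0.001, -1.0]]
ft_force: [1.8, 2.1, 0.8]
opening: -0.0
gripper_force: 1.6
```

Emit:
servo_tool --steps '[{"delta_pos": [0.007,-0.05,0],"rotation": [0,0,0]},{"delta_pos": [0.007,-0.05,0],"rotation": [0,0,0]},{"delta_pos": [0.007,-0.05,0],"rotation": [0,0,0]},{"delta_pos": [0.007,-0.05,0],"rotation": [0,0,0]},{"delta_pos": [0.007,-0.05,0],"rotation": [0,0,0]},{"delta_pos": [0.007,-0.05,0],"rotation": [0,0,0]}]'

```text
time: 12.45
position: [0.5199, 0.2158, 0.0371]
ee_rot: [[0.99, 0.142, -0.001], [0.142, -0.99, -0.001], [-0.001, 0.001, -1.0]]
ft_force: [0.7, 0.8, -0.4]
opening: -0.001
gripper_force: 0.6
```

```bash
python3 - <<'E'
from h import *
s=read_state();print(s['time'],s['position'],tr(s['position']),s['ft_force'])
E
```

```text
12.45 [0.51985417 0.21577813 0.03709001] [-0.1199 -0.0085] [ 0.69752788  0.78049839 -0.40780801]
```

Emit:
servo_tool --steps '[{"delta_pos": [0.006,-0.04,0],"rotation": [0,0,0]},{"delta_pos": [0.006,-0.04,0],"rotation": [0,0,0]},{"delta_pos": [0.006,-0.04,0],"rotation": [0,0,0]},{"delta_pos": [0.006,-0.04,0],"rotation": [0,0,0]},{"delta_pos": [0.006,-0.04,0],"rotation": [0,0,0]}]'

```text
time: 12.87
position: [0.5214, 0.2081, 0.0372]
ee_rot: [[0.99, 0.142, -0.0], [0.142, -0.99, -0.0], [-0.0, 0.0, -1.0]]
ft_force: [0.1, 1.5, 0.2]
opening: 0.004
gripper_force: 0.5
```

Emit:
servo_tool --steps '[{"delta_pos": [0.002,-0.015,0],"rotation": [0,0,0]},{"delta_pos": [0.002,-0.015,0],"rotation": [0,0,0]}]'

```text
time: 13.03
position: [0.5216, 0.2069, 0.0373]
ee_rot: [[0.99, 0.142, -0.0], [0.142, -0.99, -0.0], [-0.0, 0.0, -1.0]]
ft_force: [1.4, 1.1, 0.8]
opening: 0.001
gripper_force: 0.4
```

Emit:
servo_tool --steps '[{"delta_pos": [0.002,-0.012,0],"rotation": [0,0,0]},{"delta_pos": [0.002,-0.012,0],"rotation": [0,0,0]}]'

```text
time: 13.2
position: [0.5218, 0.2061, 0.0373]
ee_rot: [[0.99, 0.142, -0.0], [0.142, -0.99, -0.0], [-0.0, 0.0, -1.0]]
ft_force: [-0.2, 1.1, 0.8]
opening: -0.001
gripper_force: 0.4
```

Emit:
servo_tool --steps '[{"delta_pos": [0.002,-0.012,0],"rotation": [0,0,0]},{"delta_pos": [0.002,-0.012,0],"rotation": [0,0,0]}]'

```text
time: 13.37
position: [0.522, 0.2052, 0.0373]
ee_rot: [[0.99, 0.142, -0.0], [0.142, -0.99, -0.0], [-0.0, 0.0, -1.0]]
ft_force: [0.8, 1.1, -0.3]
opening: -0.001
gripper_force: 0.4
```

Emit:
servo_tool --steps '[{"delta_pos": [0.001,-0.01,0],"rotation": [0,0,0]},{"delta_pos": [0,0,0],"rotation": [0,0,0]}]'

```text
time: 13.53
position: [0.5221, 0.2047, 0.0373]
ee_rot: [[0.99, 0.142, -0.0], [0.142, -0.99, -0.0], [-0.0, 0.0, -1.0]]
ft_force: [0.0, 1.0, -0.1]
opening: -0.001
gripper_force: 0.3
```

Emit:
servo_tool --steps '[{"delta_pos": [0.001,-0.01,0],"rotation": [0,0,0]},{"delta_pos": [0,0,0],"rotation": [0,0,0]}]'

```text
time: 13.7
position: [0.5221, 0.2043, 0.0373]
ee_rot: [[0.99, 0.142, -0.0], [0.142, -0.99, -0.0], [-0.0, 0.0, -1.0]]
ft_force: [1.1, 0.5, 0.6]
opening: -0.006
gripper_force: 0.3
```

Emit:
servo_tool --steps '[{"delta_pos": [0.001,-0.01,0],"rotation": [0,0,0]},{"delta_pos": [0.001,-0.01,0],"rotation": [0,0,0]}]'

```text
time: 13.87
position: [0.5222, 0.2039, 0.0373]
ee_rot: [[0.99, 0.142, 0.0], [0.142, -0.99, 0.001], [0.0, -0.001, -1.0]]
ft_force: [0.7, 2.1, 0.2]
opening: 0.001
gripper_force: 1.3
```

Emit:
servo_tool --steps '[{"delta_pos": [0.001,-0.01,0],"rotation": [0,0,0]},{"delta_pos": [0.001,-0.01,0],"rotation": [0,0,0]}]'

```text
time: 14.03
position: [0.5222, 0.2037, 0.0374]
ee_rot: [[0.99, 0.141, 0.0], [0.141, -0.99, 0.002], [0.0, -0.002, -1.0]]
ft_force: [-0.5, 5.5, 0.2]
opening: 0.0
gripper_force: 2.5
```

The force rises from 1 to 5.5 N with no travel, so the button is at its stop. I withdraw straight back and up, and check.

Emit:
servo_tool --steps '[{"delta_pos": [-0.036,0.25,0],"rotation": [0,0,0]},{"delta_pos": [-0.036,0.25,0],"rotation": [0,0,0]},{"delta_pos": [-0.036,0.25,0],"rotation": [0,0,0]},{"delta_pos": [0,0,0.9],"rotation": [0,0,0]},{"delta_pos": [0,0,0.9],"rotation": [0,0,0]},{"delta_pos": [0,0,0.9],"rotation": [0,0,0]},{"delta_pos": [0,0,0.9],"rotation": [0,0,0]},{"delta_pos": [-0.9,0,0],"rotation": [0,0,0]},{"delta_pos": [-0.9,0,0],"rotation": [0,0,0]},{"delta_pos": [-0.9,0,0],"rotation": [0,0,0]},{"delta_pos": [-0.9,0,0],"rotation": [0,0,0]},{"delta_pos": [0,0,0],"rotation": [0,0,0]},{"delta_pos": [0,0,0],"rotation": [0,0,0]}]'

```text
time: 15.12
position: [0.3717, 0.233, 0.1816]
ee_rot: [[0.99, 0.145, -0.0], [0.145, -0.99, -0.001], [-0.0, 0.001, -1.0]]
ft_force: [0.2, -0.3, 0.1]
opening: 0.005
gripper_force: 0.0
```

```bash
python3 gap.py; python3 - <<'E'
from h import *
a=snap('scene','s4');b=snap('side','d4')
c=b['pixels'][180:365,215:345,::-1]; e=a['pixels'][195:325,220:350,::-1]
cv2.imwrite('pics/v4.png',np.hstack([cv2.resize(c,(416,592),interpolation=2),np.pad(cv2.resize(e,(384,384),interpolation=2),((0,208),(0,0),(0,0)))]))
for d in(a,b):
    P=pts(d);q=P[...,:2]-C;x=q@EX;y=q@EY
    k=(d['pixels'].sum(-1)<200)&(P[...,2]>.03)&(P[...,2]<.056)&(x>-.14)&(x<-.06)&(abs(y+.01)<.04)
    print('knob',k.sum(),np.median(x[k]),np.median(y[k]))
E
```

```text
15.1167 [0.37170265 0.23298718 0.18157433] [-0.158  -0.1527] [ 0.15169987 -0.25665495  0.10737959]
scene soap front x [0.16525779 0.17531846 0.17848909] stop [0.17925284 0.18018097 0.1858424  0.39210254]
side soap front x [0.17450961 0.18003851 0.18227082] stop [0.17951818 0.18118878 0.18758418 0.54060781]
knob 41 -0.09415195336465616 -0.004717762906646781
knob 32 -0.09341307990617685 -0.0032796328683250735
```

View pics/v4.png

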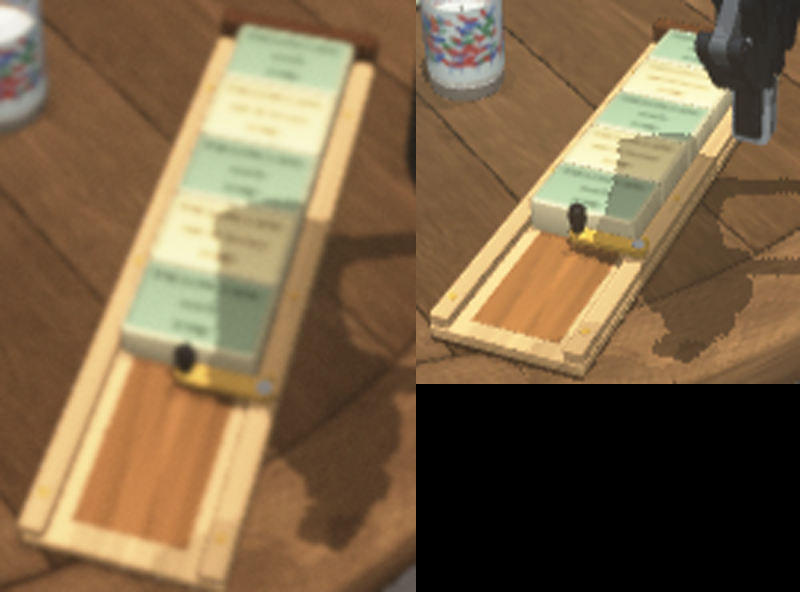

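The row is tight against the stop, the button stands square behind the rear bar with the knob where it must be, and the tray has not moved.

```bash
python3 -c "
from rig import *
print(hand_in())"
```

```text
the job is handed in; nothing more can be done
None
```

The five bars are tight against the end stop and the turn-button stands square across the channel behind the rear bar; the tray did not move, and the job was handed in after about 15 s of robot time.

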